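# Find the proud rest button on a deburring fixture and press it level

## Task

One of the six steel rest buttons in the fixture stands slightly proud of the other five. Take the hand probe from its stand, touch the buttons lightly with its tip to find the high one, and press only that one down with the probe until it is level with the rest, not below them and without shifting the others. Then put the probe gently back in its stand, fully down, and let go; leave everything else on the bench alone.

Things in the scene. Friction and masses are not known exactly. Their poses are not given: they have to be found in the camera images.
- fixture: Aluminium frame fixed to the bench, 160 (x) by 220 (y) mm, 30 mm high, rim bars 14 mm wide; origin at the centre of its underside. In it a dark steel slab carries six identical round steel buttons, 24 mm across, in two rows of three. The plane of their tops varies from 1 mm below to 4 mm above the rim's top and must be felt; one button stands 2.3 to 3.3 mm above it, the rest within 0.3 mm.
- place0 (a point): Centre of one button place, at the height of the rim's top (30 mm above the bench), at x -36, y 60 mm in the fixture's frame. It tells where a button is, not how high its top stands.
- place1 (a point): Centre of one button place, at the height of the rim's top (30 mm above the bench), at x -36, y 0 mm in the fixture's frame. It tells where a button is, not how high its top stands.
- place2 (a point): Centre of one button place, at the height of the rim's top (30 mm above the bench), at x -36, y -60 mm in the fixture's frame. It tells where a button is, not how high its top stands.
- place3 (a point): Centre of one button place, at the height of the rim's top (30 mm above the bench), at x 36, y 60 mm in the fixture's frame. It tells where a button is, not how high its top stands.
- place4 (a point): Centre of one button place, at the height of the rim's top (30 mm above the bench), at x 36, y 0 mm in the fixture's frame. It tells where a button is, not how high its top stands.
- place5 (a point): Centre of one button place, at the height of the rim's top (30 mm above the bench), at x 36, y -60 mm in the fixture's frame. It tells where a button is, not how high its top stands.
- button0 (a joint): Height in m of one button over the plane they should share (0 level, + proud, - too deep). Which of the six places it sits in changes with every start and is not told. Tight press fit: it stays put under pushes up to about 15 N, above that it slides down and stays there; nothing brings it back up. Travel 5 mm either way.
- button1 (a joint): Height in m of one button over the plane they should share (0 level, + proud, - too deep). Which of the six places it sits in changes with every start and is not told. Tight press fit: it stays put under pushes up to about 15 N, above that it slides down and stays there; nothing brings it back up. Travel 5 mm either way.
- button2 (a joint): Height in m of one button over the plane they should share (0 level, + proud, - too deep). Which of the six places it sits in changes with every start and is not told. Tight press fit: it stays put under pushes up to about 15 N, above that it slides down and stays there; nothing brings it back up. Travel 5 mm either way.
- button3 (a joint): Height in m of one button over the plane they should share (0 level, + proud, - too deep). Which of the six places it sits in changes with every start and is not told. Tight press fit: it stays put under pushes up to about 15 N, above that it slides down and stays there; nothing brings it back up. Travel 5 mm either way.
- button4 (a joint): Height in m of one button over the plane they should share (0 level, + proud, - too deep). Which of the six places it sits in changes with every start and is not told. Tight press fit: it stays put under pushes up to about 15 N, above that it slides down and stays there; nothing brings it back up. Travel 5 mm either way.
- button5 (a joint): Height in m of one button over the plane they should share (0 level, + proud, - too deep). Which of the six places it sits in changes with every start and is not told. Tight press fit: it stays put under pushes up to about 15 N, above that it slides down and stays there; nothing brings it back up. Travel 5 mm either way.
- probe: Hand probe standing upright in its stand, 130 mm long, 0.14 to 0.24 kg: steel stem of 10 mm diameter and 56 mm length, its flat tip tapered to 6 mm; then a steel collar, 32 mm across and 6 mm thick; then a black round handle, 22 mm across and 68 mm long. Origin at the tip's centre, z along the probe; the handle spans z = 62 to 130 mm.
- probe_tip (a point): The centre of the probe's tip (same point as the probe's origin).
- stand: Light wooden block, 70 by 70 mm, 60 mm high, fixed to the bench, with one vertical 16 mm wide round hole through its middle; origin at the centre of its underside on the bench. The probe's stem hangs in the hole and its collar rests on the block's top, so the tip is then 4 mm above the bench.
- carbon_block: Bystander: dark carbon block, 90 x 70 x 55 mm, origin at the centre of its underside.
- flange: Bystander: flat steel ring, 100 mm across, 22 mm high, origin at the centre of its underside.
- air_sander: Bystander: aluminium air sander lying on the bench, body 36 x 110 x 32 mm with a nose on its +y end (190 mm overall), origin at the underside of the body's centre.
Mind the look-alikes: they are no part of the job. Of the things that look like the probe, take the one that is farthest from the robot's base at the start.

How it is judged:
On the way, in this order (a step that is already met when the one before it is completed fails the run):
1. the probe has been taken to the fixture, its tip over the fixture and less than 80 mm above the bench (horizontal distance between probe_tip and fixture below 0.13 m and z of probe_tip in the frame of fixture below 0.08 m), for 0.1 s.
2. all six buttons are level within 1 mm of their plane while the probe's tip is still over the fixture and less than 80 mm above the bench (all of step 1 and value of joint button0 between -0.001 and 0.001 m and value of joint button1 between -0.001 and 0.001 m and value of joint button2 between -0.001 and 0.001 m and value of joint button3 between -0.001 and 0.001 m and value of joint button4 between -0.001 and 0.001 m and value of joint button5 between -0.001 and 0.001 m), for 0.1 s.
At the end, for the whole second after the job is handed in: All six buttons lie within 1 mm of their common plane; the probe stands released and still in its stand, upright within 0.1 rad, its collar down on the block within 3 mm and centred within 6 mm (value of joint button0 between -0.001 and 0.001 m and value of joint button1 between -0.001 and 0.001 m and value of joint button2 between -0.001 and 0.001 m and value of joint button3 between -0.001 and 0.001 m and value of joint button4 between -0.001 and 0.001 m and value of joint button5 between -0.001 and 0.001 m and horizontal distance between probe and stand below 0.006 m and z of probe in the frame of stand below 0.007 m and angle between probe's own z axis and vertical below 0.1 rad and linear speed of probe below 0.02 m/s); the robot touches nothing.
It fails at once if a button is driven more than 1.5 mm below the common plane (value of joint any of button0, button1, button2, button3, button4, button5 below -0.0015 m).
It fails at once if the probe is pressed or knocked against the fixture's frame with more than 25 N (contact force between probe and fixture above 25 N).
It fails at once if the probe is jammed or dropped against its stand with more than 40 N (contact force between probe and stand above 40 N).
It fails at once if a bystander is moved by more than 15 mm (distance of any of carbon_block, flange, air_sander from where it was at the start of the episode above 0.015 m).
It also fails if it takes over 72 s, if anything falls off the work surface, if the arm or the gripper's body presses on something with over 40 N, if the wrist force passes 120 N, or if a joint passes its speed limit or range.

## Robot

A 7-joint arm with a two-finger parallel gripper is mounted at the origin on the work surface. World frame = base frame: x ahead of the robot, y to its left, z up, the work surface at z = 0. Lengths are in m, angles in rad, forces in N, time in s.
With the tool pointing down it reaches from about 0.4 to 0.85 m from the base axis. Payload 10.4 kg.
Tool frame: the origin (TCP) lies on the centre line of the jaws, within the pads' length; the fingertips stand 19 mm ahead of it and the grasp point (between the pads) is the TCP; y points along the fingers, z is the direction in which the jaws open and shut, and the axes are right-handed (so a half turn about y gives the same grasp; the last joint's range is limited). The gripper opens to 87 mm and grips with 3 to 60 N. Pads are 19 mm wide; open, the fingers measure 117 mm over their backs; the gripper's body (75 mm by 190 mm) begins 51 mm behind the grasp point.
Start: joints at [1.137, 0.332, -0.065, 1.46, 0.022, 1.35, -0.088], TCP at [0.25, -0.573, 0.242] pointing down, gripper open.
Joint ranges: [-2.6, 2.6], [-0.5, 2.12], [-1.47, 1.34], [0.16, 2.42], [-1.27, 4.41], [0.06, 2.06], [-2.6, 2.6]. Speed limits (rad/s): [2.22, 2.22, 2.79, 2.79, 3.14, 3.14, 3.14].

## Interface

Orientations are given as a rotation vector (axis times angle).
In Python, from bench import robot gives the robot as it stands.
- The arm moves only by the shell command python3 -m handwheel 'ROWS' [OPENING] [FORCE]. ROWS is JSON, a list that holds one entry, the list of rows, each a list of 6 numbers: the shift along the tool's x, y, z in cm, then the turn, a rotation vector about the tool's x, y, z in degrees. A call has 1 to 10 rows; each row shifts and turns the commanded pose from where the row before left it, along the tool's axes as they then stand; what a row does not reach is not made up. A row lasts 1/8 s, in which the tool goes at most 62.5 mm and 10.7 degrees, less where a joint would pass 70% of its speed; a pose out of reach is approached as far as the arm can. A call is refused whole if a number of a shift passes 6.25 or a number of a turn 10.7, either way. A call with a gripper value outside its range is refused whole. OPENING is the finger opening in cm, from 0 to 8.7, set as the call begins (- or left out, the last holds). The fingers move at their own pace and stop on an object; FORCE is the grip in N (left out, the last holds). Time passes only in rows, so rows that do not move let the fingers close. It gives the time, the measured TCP pose, the force and the opening at its end, in the units of the state.
- robot.get_obs(): the state, without advancing time (a new reading comes with each control period).
- robot.snapshot(name): name is "scene" or "side" or "wrist"; returns a dict with "frame" (384x512x3 uint8, red, green, blue), "fx", "fy", "cx", "cy" (pixels), "eye" and "attitude" of the camera in the world; the wrist camera has in their place "mount" (4x4, takes a point from camera to tool coordinates, whose origin is the TCP and whose axes are the tool frame's). Camera axes: x right, y down, z forward; pixel columns grow to the right and rows downward; lengths in m; the calibration is good to about 2 mm. A picture is of the moment at which its call begins: read the wrist's pose just before it. There is no depth.
- robot.sign_off(): hands the job in, once; it reports no verdict.
Trained networks look in a picture, given as the dict that the camera call returned (one of the last four; its "shot" number tells which), for a name from the list of things; names that differ only in an ending like _2 or _b are one class to them, and where a whole thing is asked for, a point or a joint stands for the part that bears it (a point fixed in the world has none). Each returns a list of dicts, best first, with "confidence" (0 to 1); they miss things now and then, are a little off and sometimes report something else, mostly with a low value. They report only what shows in the picture. A call takes as long as a camera call. They do not tell look-alikes from the thing itself.
- robot.boxes_of(picture, query): "bbox" ([left, top, width, height] in pixels, round what is visible of it).
- robot.outline_of(picture, query): "region" (384x512 bool, what is visible of it) and "bbox" ([left, top, width, height] in pixels, round what is visible of it).
- robot.place_of(picture, query): "centre" ([column, row] in pixels: a listed point, or the origin of a listed thing).
The state is a dict: "time": time; "joints": joint angles; "joint_velocities": joint speeds; "joint_torque": joint torques, N m; "ee_pos": TCP position; "tcp_rot": TCP orientation; "wrist_force": force on the tool from outside, world axes, zero at the start; "moment": the same for the moment, N m; "grip_width": finger opening in m.
Only numpy, scipy, OpenCV 4.12 (cv2) and the standard library are available. Lean on these libraries where they do the work, as an engineer would, in place of code of your own. Each camera call takes 0.05 s, during which the arm holds its last target. There are 200 camera calls.

## Working session

There is one attempt and no reset: what is moved stays moved. The work goes in short steps, Python scripts to look and compute and a shell command to move; the robot and the scene stay as the last step left them, time stands still between calls to the robot, and variables do not carry over. Pictures are saved under pics/ and viewed, about 8 in all and at most 12, crops included, and the job is handed in when it is done.

```bash
mkdir -p pics; ls
cat > h.py <<'E'
import numpy as np, cv2
from scipy.spatial.transform import Rotation as R
from bench import robot
def snap(n):
    o=robot.get_obs(); s=robot.snapshot(n)
    if 'mount' in s:
        T=np.eye(4);T[:3,:3]=R.from_rotvec(o['tcp_rot']).as_matrix();T[:3,3]=o['ee_pos'];M=T@np.array(s['mount'])
        s['E'],s['A']=M[:3,3],M[:3,:3]
    else:
        a=np.array(s['attitude'],float)
        s['E']=np.array(s['eye']); s['A']=a if a.shape==(3,3) else R.from_rotvec(a).as_matrix() if a.size==3 else R.from_quat(a).as_matrix()
    return s
def ray(s,p):
    d=s['A']@np.array([(p[0]-s['cx'])/s['fx'],(p[1]-s['cy'])/s['fy'],1]); return s['E'],d/np.linalg.norm(d)
def atz(s,p,z):
    e,d=ray(s,p); return e+d*(z-e[2])/d[2]
def tri(L):
    A=np.zeros((3,3));b=np.zeros(3)
    for s,p in L:
        e,d=ray(s,p);P=np.eye(3)-np.outer(d,d);A+=P;b+=P@e
    x=np.linalg.solve(A,b); return x,[np.linalg.norm(np.cross(x-ray(s,p)[0],ray(s,p)[1])) for s,p in L]
def proj(s,X):
    c=s['A'].T@(np.array(X)-s['E']); return np.array([s['fx']*c[0]/c[2]+s['cx'],s['fy']*c[1]/c[2]+s['cy']])
def save(s,n): cv2.imwrite('pics/'+n,s['frame'][:,:,::-1])
E
python3 - <<'E'
from h import *
np.set_printoptions(precision=4,suppress=True)
o=robot.get_obs();print(o)
S={n:snap(n) for n in('scene','side')}
print(S['scene']['attitude'],S['scene']['eye'],S['side']['eye'])
cv2.imwrite('pics/a.png',np.vstack([S[n]['frame'] for n in S])[:,:,::-1][:, :])
for n,s in S.items():
    save(s,n+'0.png')
    for q in('probe','stand','fixture','place0','place1','place2','place3','place4','place5','carbon_block','flange','air_sander'):
        print(n,q,[(np.round(r['centre'],1),round(r['confidence'],2)) for r in robot.place_of(s,q)])
    for q in('probe','stand'): print(n,q,[(r['bbox'],round(r['confidence'],2)) for r in robot.boxes_of(s,q)])
E
```

```text
pics
{'time': 0.0, 'joints': array([ 1.1374,  0.3329, -0.0647,  1.461 ,  0.0216,  1.3499, -0.0885]), 'joint_velocities': array([-0.    ,  0.0005,  0.0013, -0.0004,  0.0018,  0.0012, -0.0004]), 'joint_torque': array([  0.0004, -62.3263,   0.0248, -38.9893,  -0.0614,   0.0398,
         0.0002]), 'ee_pos': array([ 0.2494, -0.5727,  0.2407]), 'tcp_rot': array([-0.4161,  1.9968, -1.994 ]), 'wrist_force': array([0.0681, 0.7622, 1.1321]), 'moment': array([0.0041, 0.0028, 0.0088]), 'grip_width': 0.08739966890580446}
[-1.0839 -2.5707  0.815 ] [0.9813 0.3508 0.9262] [0.3668 0.7469 0.5398]
scene probe [(array([374.4, 282.2]), 0.86), (array([347.5, 237.6]), 0.68), (array([409.9, 246. ]), 0.66), (array([378.5, 246.2]), 0.6)]
scene stand [(array([371. , 286.4]), 0.98)]
scene fixture []
scene place0 [(array([258.2, 184.3]), 0.88), (array([247.6, 215. ]), 0.86), (array([247.7, 166.7]), 0.68), (array([267.4, 196.7]), 0.62), (array([235.9, 191. ]), 0.6), (array([221.8, 177.1]), 0.58)]
scene place1 [(array([258.2, 184.3]), 0.88), (array([247.6, 215. ]), 0.86), (array([247.7, 166.7]), 0.68), (array([267
[... 2313 characters left out ...]
.79), (array([269.8, 223.4]), 0.68), (array([289.6, 197.2]), 0.62), (array([256.2, 202.2]), 0.6), (array([247.3, 208.4]), 0.57)]
side place5 [(array([268.3, 188. ]), 0.91), (array([279.5, 205.9]), 0.79), (array([269.8, 223.4]), 0.68), (array([289.6, 197.2]), 0.62), (array([256.2, 202.2]), 0.6), (array([247.3, 208.4]), 0.57)]
side carbon_block [(array([322.7, 178. ]), 0.7)]
side flange [(array([139. , 289.6]), 0.79)]
side air_sander [(array([170.8, 203.4]), 0.92), (array([282.3, 207.5]), 0.52)]
side probe [([285.9, 248.7, 20.0, 62.5], 0.98), ([234.0, 255.7, 18.7, 44.7], 0.8), ([316.0, 271.3, 20.4, 62.5], 0.8), ([279.6, 223.2, 18.9, 60.5], 0.59)]
side stand [([211.0, 277.1, 58.4, 62.4], 0.69)]
```

View pics/scene0.png

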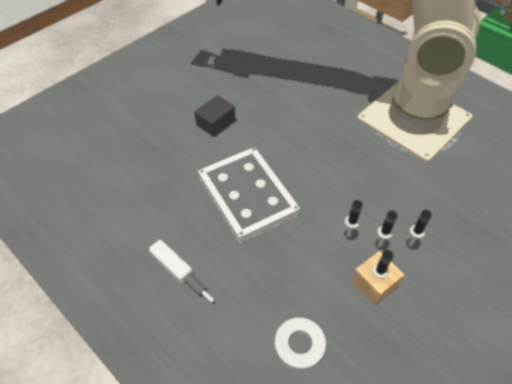

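View pics/side0.png

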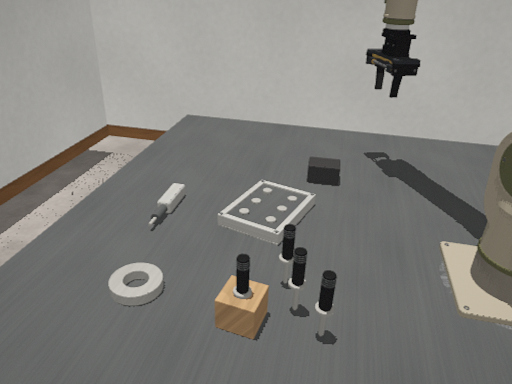

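The scene view shows four probe-like things, by the centre of the handle: A (384,264) in the wooden stand, and B (354,214), C (388,225) and D (421,223), which stand free on the bench. The base is at about (425,115). A looks farthest from it and is the one in the stand. The buttons show at (223,177) to (273,201) and the fixture's rim is light. Next I triangulate these and check the choice in a close crop.

Run:
```python
from h import *
np.set_printoptions(precision=4,suppress=True)
a,b=snap('scene'),snap('side')
# probe boxes: handle tops matched by order
pa={'A':(387,253),'B':(356.5,203),'C':(391.5,212),'D':(426,211)}
bs=[r['bbox'] for r in robot.boxes_of(b,'probe')]
tops=[(x[0]+x[2]/2,x[1]+3) for x in bs]
for k,p in pa.items():
    for t in tops:
        x,e=tri([(a,p),(b,t)])
        if max(e)<.006: print(k,t,x,np.round(e,4),np.hypot(*x[:2]))
print('stand',[atz(a,(371,286.4),0),atz(b,(239.2,319.9),0)])
ba=[r['centre'] for r in robot.place_of(a,'place0')]; bb=[r['centre'] for r in robot.place_of(b,'place0')]
A=np.array([atz(a,p,.03) for p in ba]);B=np.array([atz(b,p,.03) for p in bb])
print(A);print(B)
for i,p in enumerate(A):
    j=np.argmin(np.linalg.norm(B-p,axis=1)); print(tri([(a,ba[i]),(b,bb[j])]))
for q in('carbon_block','flange','air_sander'):
    print(q,[atz(s,robot.place_of(s,q)[0]['centre'],0) for s in(a,b)])
c=[cv2.resize(s['frame'][y:y+110,x:x+130],None,fx=3,fy=3,interpolation=cv2.INTER_CUBIC) for s,x,y in((a,325,195),(b,210,220))]
cv2.imwrite('pics/crop.png',np.hstack(c)[:,:,::-1])
```

```text
A (241.65, 260.2) [0.4908 0.2219 0.1298] [0.0023 0.0023] 0.5385901377739557
C (348.15, 312.9) [ 0.3042  0.1414 -0.0112] [0.0041 0.0041] 0.3353983525124956
stand [array([0.5004, 0.2225, 0.    ]), array([0.4938, 0.2253, 0.    ])]
[[ 0.4858 -0.138   0.03  ]
 [ 0.4585 -0.1921  0.03  ]
 [ 0.4983 -0.0728  0.03  ]
 [ 0.5697 -0.0848  0.03  ]
 [ 0.5321 -0.2117  0.03  ]
 [ 0.7731 -0.1197  0.03  ]]
[[ 0.4738 -0.117   0.03  ]
 [ 0.5665 -0.0964  0.03  ]
 [ 0.493  -0.068   0.03  ]
 [ 0.4717 -0.1834  0.03  ]
 [ 0.5455 -0.1465  0.03  ]]
(array([ 0.477 , -0.1468,  0.0129]), [np.float64(0.0006379593394881492), np.float64(0.0006379593394882553)])
(array([ 0.4676, -0.1843,  0.0348]), [np.float64(0.006132209174286807), np.float64(0.006132209174286803)])
(array([ 0.4947, -0.0758,  0.0245]), [np.float64(0.0006640660966634478), np.float64(0.0006640660966634036)])
(array([ 0.5673, -0.0864,  0.0327]), [np.float64(0.003912903100008352), np.float64(0.00391290310000829)])
(array([ 0.5428, -0.2045,  0.0144]), [np.float64(0.01975122165783624), np.float64(0.01975122165783609)])
(array([ 0.6712, -0.2453, -0.1126]), [np.float64(0.07706852295306138), np.float64(0.07706852295306127)])
carbon_block [array([ 0.399 , -0.3898,  0.    ]), array([ 0.4028, -0.389 ,  0.    ])]Traceback (most recent call last):
  File "<stdin>", line 19, in <module>
IndexError: list index out of range
```

Run:
```python
from h import *
np.set_printoptions(precision=4,suppress=True)
a,b=snap('scene'),snap('side')
pa={'A':(387,253),'B':(356.5,203),'C':(391.5,212),'D':(426,211)}
pb={'A':(243,258),'B':(290,228),'C':(300,252),'D':(329,275)}
for k in pa:
    x,e=tri([(a,pa[k]),(b,pb[k])]); print(k,x,e[0],np.hypot(*x[:2]), [k2 for k2 in pb if tri([(a,pa[k]),(b,pb[k2])])[1][0]<.006])
c=[cv2.resize(s['frame'][y:y+110,x:x+130],None,fx=3,fy=3,interpolation=cv2.INTER_CUBIC) for s,x,y in((a,325,195),(b,210,220))]
cv2.imwrite('pics/crop.png',np.hstack(c)[:,:,::-1])
o=robot.get_obs(); print(R.from_rotvec(o['tcp_rot']).as_matrix())
```

```text
A [0.4903 0.2211 0.1322] 0.0003459901338840342 0.537869587620783 ['A']
B [0.4316 0.1037 0.126 ] 0.00023353339307515943 0.4438927765684424 ['B', 'D']
C [0.403  0.1716 0.1275] 0.002163646965817735 0.4379497936569405 ['B', 'C', 'D']
D [0.3519 0.2214 0.129 ] 0.0019892440024533616 0.4157803668649231 ['B', 'D']
[[-0.9168  0.0001  0.3993]
 [-0.3993 -0.0001 -0.9168]
 [-0.0001 -1.      0.0001]]
```

View pics/crop.png

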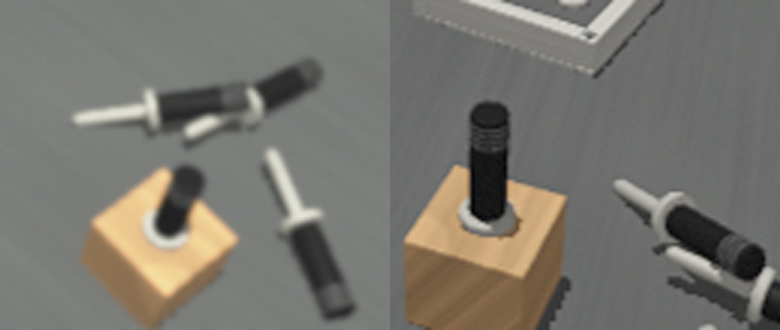

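A triangulates to (0.490, 0.221) with its top at z 0.132, in agreement with the 0.134 expected, and it is 0.54 m from the base, against at most 0.44 m for B, C and D. It is also the one in the stand, so I take A. The crop shows that the three free-standing decoys have fallen over and now lie on the bench; A stands upright with its collar on the block.

I turn the tool to the world axes first, which gives tool x = -X, y = -Z and z = -Y.

```bash
python3 -m handwheel '[[[0,0,0,0,7.8,0],[0,0,0,0,7.8,0],[0,0,0,0,7.9,0],[-4,0,-4.5,0,0,0],[-4,0,-4.5,0,0,0],[-4,0,-4.5,0,0,0],[-4,0,-4.5,0,0,0],[-4,0,-4.5,0,0,0],[-4,0,-4.5,0,0,0]]]' 5 20
python3 -m handwheel '[[[0,0,-6,0,0,0],[0,0,-6,0,0,0],[0,0,-6,0,0,0],[0,0,-6,0,0,0],[0,0,-6,0,0,0],[0,0,-6,0,0,0],[0,0,-6,0,0,0],[0,0,0,0,0,0]]]'
```

```text
time: 3.18
ee_pos: [0.4905, -0.3013, 0.2419]
tcp_rot: [0.0, 2.22, -2.222]
wrist_force: [0.4, -0.4, 0.3]
grip_width: 0.0502
time: 4.18
ee_pos: [0.4883, 0.1225, 0.2419]
tcp_rot: [-0.009, 2.219, -2.215]
wrist_force: [-0.1, -0.8, -0.5]
grip_width: 0.0501
```

```bash
cat > w.py <<'E'
from h import *
import sys,pickle
np.set_printoptions(precision=4,suppress=True)
s=snap('wrist');save(s,sys.argv[1])
print('cam',s['E'],s['A'][:,2])
for q in sys.argv[2:]: print(q,[(np.round(r['centre'],1),round(r['confidence'],2)) for r in robot.place_of(s,q)],[(np.round(r['bbox'],1),round(r['confidence'],2)) for r in robot.boxes_of(s,q)])
pickle.dump(dict(s),open('pics/'+sys.argv[1]+'.pkl','wb'))
E
python3 w.py w1.png probe stand
python3 -m handwheel '[[[0,0,-5,0,0,0],[0,0,0,0,0,0],[0,0,0,0,0,0]]]'
python3 w.py w2.png probe stand
python3 - <<'E'
import cv2,numpy as np
cv2.imwrite('pics/w12.png',cv2.resize(np.hstack([cv2.imread(f'pics/w{i}.png') for i in(1,2)]),(800,300)))
E
```

```text
cam [0.5603 0.1223 0.3849] [-0.267  -0.0001 -0.9637]
probe [(array([178.3, 169.1]), 0.85), (array([265.5, 207.4]), 0.73), (array([212.2, 241. ]), 0.62)] [(array([ 88.3, 204.5,  36.6,  23. ]), 0.88), (array([188. , 241.4,  28.6,  64.2]), 0.72), (array([136.1, 165.4,  43.5,  38.9]), 0.57), (array([205.7, 208.2,  63.3,  76.1]), 0.57)]
stand [(array([177.4, 169.1]), 0.85)] [(array([135.1, 141.3,  76. ,  66.5]), 0.72)]
time: 4.8
ee_pos: [0.4894, 0.1659, 0.2414]
tcp_rot: [-0.001, -2.22, 2.222]
wrist_force: [-1.1, -0.3, -0.5]
grip_width: 0.0501
cam [0.5615 0.1654 0.3843] [-0.2677  0.0002 -0.9635]
probe [(array([210. , 169.5]), 0.91), (array([242.8, 242.6]), 0.85), (array([295.3, 209.2]), 0.57)] [(array([180.7, 166.5,  36.2,  39.8]), 0.95), (array([231.5, 211.4,  64. ,  72.5]), 0.81), (array([121.1, 206.6,  59.1,  44.5]), 0.77), (array([383.5,  62.1, 127.6, 163.1]), 0.67), (array([215.2, 240.8,  31.4,  65.3]), 0.62)]
stand [(array([210.9, 173.7]), 0.71)] [(array([171.3, 142.2,  73.1,  67.6]), 0.67), (array([436.6, 158.2,  17.5,  18.5]), 0.59)]
```

View pics/w12.png

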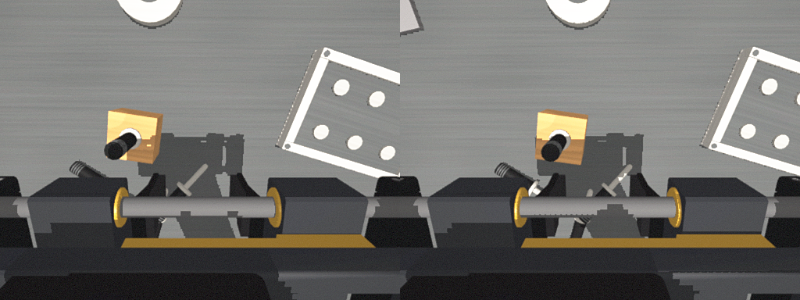

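The stand is at about (205,172) px in w2, with the probe's handle top at about (193,195). One fallen decoy lies beside the block at (141,218), well below where the fingers will work. I triangulate the probe's top and the block's edges.

Run:
```python
from h import *
import pickle
np.set_printoptions(precision=4,suppress=True)
L=[pickle.load(open(f'pics/w{i}.png.pkl','rb')) for i in(1,2)]
P=[]
for s,g in zip(L,[(145,195),(193,195)]):
    f=cv2.cvtColor(s['frame'],cv2.COLOR_RGB2HSV); m=(f[:,:,2]<55).astype(np.uint8); m[214:]=0; m[:165]=0
    n,lab,st,c=cv2.connectedComponentsWithStats(m); 
    for i in range(1,n):
        if st[i,4]>150: print('dark',st[i],c[i])
    w=((f[:,:,0]<25)&(f[:,:,1]>90)&(f[:,:,2]>90)).astype(np.uint8);w[215:]=0
    n,lab,st,c=cv2.connectedComponentsWithStats(w); i=1+np.argmax(st[1:,4]); print('wood',st[i])
    top=((f[:,:,1]>60)&(f[:,:,2]>200)).astype(np.uint8);top[215:]=0;y,x=np.nonzero(top*(lab==i));print('top',x.min(),x.max(),y.min(),y.max())
    h=proj(s,(.4903,.2211,.134));print('pred top',h)
print(tri([(L[0],(145,195)),(L[1],(193,195))]))
for s,p in zip(L,[(178.3,169.1),(210.5,171)]): print(atz(s,p,.004))
c=[cv2.resize(s['frame'][130:220,x:x+110],None,fx=3.6,fy=3.6,interpolation=cv2.INTER_CUBIC) for s,x in zip(L,(110,150))]
cv2.imwrite('pics/c2.png',np.hstack(c)[:,:,::-1])
```

```text
dark [151 170  24  24 276] [164.5471 179.029 ]
dark [134 182  24  22 382] [145.7016 192.9372]
wood [ 137  138   72   72 2661]
top 137 201 142 204
pred top [143.5087 193.0548]
dark [191 172  22  20 190] [204.2737 178.9842]
dark [181 184  24  23 408] [192.348  194.8162]
wood [ 173  140   68   71 2160]
top 175 239 144 179
pred top [191.1256 195.3831]
(array([0.4902, 0.2189, 0.1363]), [np.float64(0.0010448408970127054), np.float64(0.001044840897012631)])
[0.4879 0.2224 0.004 ]
[0.4874 0.2221 0.004 ]
```

View pics/c2.png

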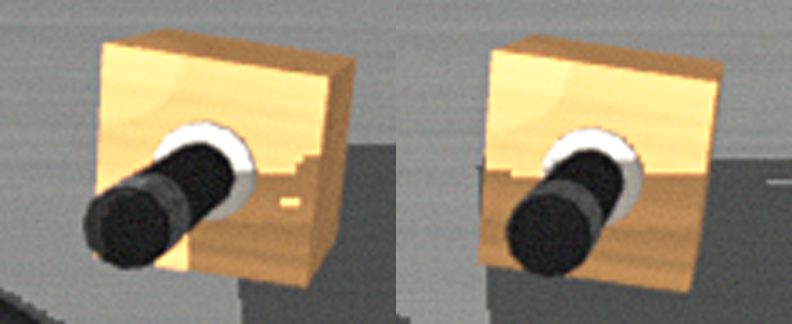

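```bash
python3 -m handwheel '[[[0,0,-3,0,0,0],[0,0,-2.5,0,0,0],[0,0,0,0,0,0],[0,2,0,0,0,0],[0,2,0,0,0,0],[0,0,0,0,0,0],[0,0,0,0,0,0]]]' 5 60
```

```text
time: 5.92
ee_pos: [0.4896, 0.2217, 0.2023]
tcp_rot: [0.001, 2.221, -2.221]
wrist_force: [-0.0, 0.3, 0.2]
grip_width: 0.05
```

```bash
python3 -m handwheel '[[[0,3,0,0,0,0],[0,3,0,0,0,0],[0,2.5,0,0,0,0],[0,1.7,0,0,0,0],[0,0,0,0,0,0],[0,0,0,0,0,0]]]'
python3 -m handwheel '[[[0,0,0,0,0,0],[0,0,0,0,0,0],[0,0,0,0,0,0],[0,0,0,0,0,0],[0,0,0,0,0,0],[0,0,0,0,0,0]]]' 0 20; python3 -m handwheel '[[[0,0,0,0,0,0],[0,0,0,0,0,0]]]' 0 60
```

```text
time: 6.68
ee_pos: [0.4897, 0.2225, 0.1007]
tcp_rot: [0.001, 2.221, -2.22]
wrist_force: [0.9, 0.4, 1.0]
grip_width: 0.0501
time: 7.42
ee_pos: [0.4892, 0.222, 0.0996]
tcp_rot: [-0.0, 2.221, -2.221]
wrist_force: [-1.1, -0.8, 2.1]
grip_width: 0.0215
time: 7.68
ee_pos: [0.4892, 0.222, 0.0996]
tcp_rot: [-0.0, 2.221, -2.221]
wrist_force: [-0.1, -2.9, 2.9]
grip_width: 0.021
```

```bash
python3 -m handwheel '[[[0,-1,0,0,0,0],[0,-2,0,0,0,0],[0,-2,0,0,0,0],[0,-2,0,0,0,0],[0,-2,0,0,0,0],[0,0,0,0,0,0],[0,0,0,0,0,0]]]'
python3 - <<'E'
from h import *
np.set_printoptions(precision=4,suppress=True)
import pickle
L=[pickle.load(open(f'pics/w{i}.png.pkl','rb')) for i in(1,2)]
for s in L:
    pass
a,b,w=snap('scene'),snap('side'),snap('wrist')
save(w,'w3.png')
pts={}
for n,s in(('scene',a),('side',b),('wrist',w)):
    C=[];
    for r in robot.place_of(s,'place0'):
        X=atz(s,r['centre'],.031)
        if .4<X[0]<.65 and -.28<X[1]<.02: C.append(X)
    C=np.array(C);print(n,C)
c=[cv2.resize(s['frame'][y:y+h,x:x+wd],(400,300),interpolation=cv2.INTER_CUBIC) for s,x,y,wd,h in((a,190,140,120,90),(b,210,170,120,90),(b,190,190,120,90),(a,340,200,120,90))]
cv2.imwrite('pics/c3.png',np.vstack([np.hstack(c[:2]),np.hstack(c[2:])])[:,:,::-1])
E
```

```text
time: 8.55
ee_pos: [0.4887, 0.222, 0.1888]
tcp_rot: [0.002, -2.221, 2.222]
wrist_force: [-1.0, -0.3, -2.2]
grip_width: 0.0212
scene [[ 0.5347 -0.2035  0.031 ]
 [ 0.5438 -0.1551  0.031 ]
 [ 0.482  -0.1268  0.031 ]
 [ 0.5033 -0.0752  0.031 ]
 [ 0.5667 -0.0884  0.031 ]]
side [[ 0.4629 -0.1754  0.031 ]
 [ 0.4811 -0.1402  0.031 ]
 [ 0.5338 -0.2135  0.031 ]
 [ 0.4996 -0.075   0.031 ]]
wrist []
```

View pics/c3.png

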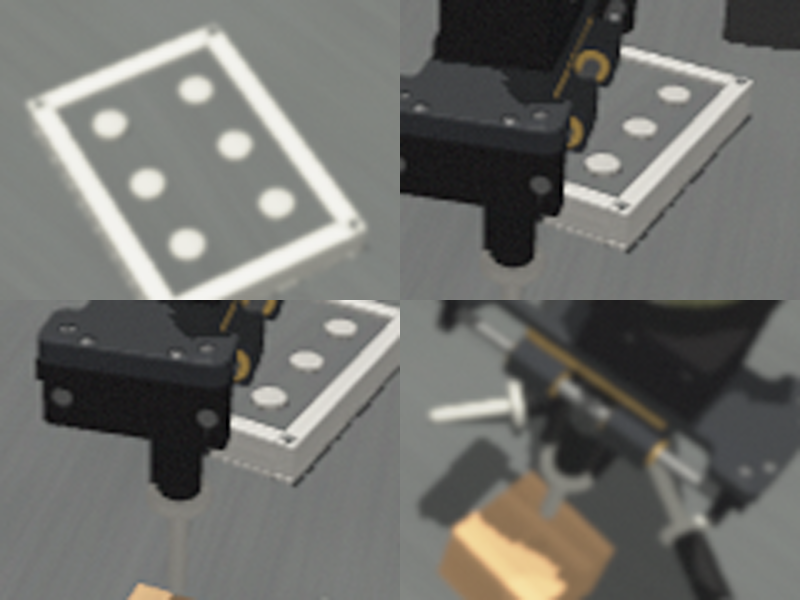

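The probe hangs straight from the jaws and is clear of the stand. Now I fit the 2×3 button pattern to the bright blobs in the stored, unobstructed pictures.

Run:
```python
from h import *
from scipy.optimize import least_squares
import pickle
np.set_printoptions(precision=4,suppress=True)
a,b=snap('scene'),snap('side')
b['frame']=cv2.imread('pics/side0.png')[:,:,::-1]
a['frame']=cv2.imread('pics/scene0.png')[:,:,::-1]
L=[('scene',a),('side',b)]+[(f'w{i}',pickle.load(open(f'pics/w{i}.png.pkl','rb'))) for i in(1,2)]
G=np.array([(x,y) for x in(-36,36) for y in(60,0,-60)])/1e3
def F(p): c,s=np.cos(p[2]),np.sin(p[2]); return G@np.array([[c,s],[-s,c]])+p[:2]
D=[]
for n,s in L:
    g=cv2.cvtColor(s['frame'],cv2.COLOR_RGB2GRAY); m=(g>160).astype(np.uint8)
    N,lab,st,c=cv2.connectedComponentsWithStats(m)
    K=[]
    for i in range(1,N):
        X=atz(s,c[i],.031)
        if 25<st[i,4]<900 and np.hypot(X[0]-.515,X[1]+.14)<.11 and st[i,0]+st[i,2]<511: K.append(c[i])
    D.append(K);print(n,len(K),np.array([atz(s,k,.031)[:2] for k in K]).tolist())
def res(p):
    P=F(p);o=[]
    for (n,s),K in zip(L,D):
        for k in K:
            d=P-atz(s,k,.031)[:2]; j=np.argmin((d**2).sum(1)); o+=list(d[j])
    return o
r=least_squares(res,[.515,-.14,np.radians(-18)],loss='soft_l1',f_scale=.003)
print(r.x,np.degrees(r.x[2]),np.array(res(r.x)).reshape(-1,2)*1e3)
print(F(r.x))
```

```text
scene 6 [[0.4656240592808466, -0.18680192254994882], [0.5331605428055067, -0.2091536473236319], [0.48241902928014485, -0.12977970308788067], [0.5512581513212722, -0.1499346270595287], [0.49944753005718723, -0.07246496299107102], [0.5683811643533839, -0.09226229278922499]]
side 7 [[0.5143642049952223, -0.12166769294786395], [0.5323554970361043, -0.21279704951970213], [0.46259491851577905, -0.1872163695358101], [0.5486734549782413, -0.15149882724545327], [0.4798942495259556, -0.12985739692732445], [0.5656009465268754, -0.09255005199452382], [0.4968889253865594, -0.07361732411821054]]
w1 5 [[0.565349972420499, -0.09451350289891512], [0.5483897359769997, -0.15184107291065768], [0.49648399480496097, -0.07465004636961463], [0.4799430568814087, -0.13153053011335814], [0.46309456456183257, -0.18859587780329157]]
w2 3 [[0.565359695980085, -0.09425250286039724], [0.496689128871095, -0.07425255600087105], [0.4798027404076425, -0.13132276222466685]]
[ 0.5151 -0.1409 -0.288 ] -16.502695926629617 [[ -2.1085  -1.3722]
 [ -0.6109   0.5272]
 [ -1.8598  -0.866 ]
 [ -1.6649  -1.1634]
 [ -1.8447  -0.6523]
 [ -1.7443  -1.3074]
 [-33.805   -8.978 ]
 [  0.1942   4.1706]
 [  0.9207  -0.9577]
 [  0.9198   0.4008]
 [  0.665   -0.7883]
 [  1.036   -1.0196]
 [  0.7139   0.5   ]
 [  1.2869   0.9438]
 [  1.2035   0.743 ]
 [  1.1189   1.5327]
 [  0.6162   0.8848]
 [  0.421    0.4218]
 [  1.2772   0.6828]
 [  0.9137   1.1352]
 [  0.7565   0.6771]]
[[ 0.4976 -0.0731]
 [ 0.4806 -0.1306]
 [ 0.4635 -0.1882]
 [ 0.5666 -0.0936]
 [ 0.5496 -0.1511]
 [ 0.5325 -0.2086]]
```

Six buttons are fitted to about 1 mm. In the side view the one at (0.5325,-0.2086) appears about 4 mm too far off, which hints that it is proud; I check that by touch. First I go to place0.

```bash
python3 -m handwheel '[[[-0.1,0,5.9,0,0,0],[-0.2,0,5.9,0,0,0],[-0.2,0,5.9,0,0,0],[-0.2,0,5.9,0,0,0],[-0.2,0,5.9,0,0,0],[0,0,0,0,0,0],[0,2.5,0,0,0,0],[0,2.3,0,0,0,0],[0,0,0,0,0,0],[0,0,0,0,0,0]]]'
for i in 1 2 3; do python3 -c "
from bench import robot
o=robot.get_obs();print(o['time'],o['ee_pos'],o['wrist_force'])"; python3 -m handwheel '[[[0,0.1,0,0,0,0],[0,0,0,0,0,0]]]'; done
```

```text
time: 10.2
ee_pos: [0.4988, -0.0724, 0.1424]
tcp_rot: [-0.0, 2.22, -2.22]
wrist_force: [1.1, -0.7, -1.2]
grip_width: 0.0211
10.2 [ 0.49878306 -0.07243395  0.14243962] [ 1.10247021 -0.74206861 -1.15686736]
time: 10.45
ee_pos: [0.4986, -0.0728, 0.1411]
tcp_rot: [0.0, 2.22, -2.221]
wrist_force: [-0.4, -0.2, -1.3]
grip_width: 0.0215
10.45 [ 0.49860792 -0.07284574  0.14111855] [-0.44328761 -0.17143188 -1.28694072]
time: 10.7
ee_pos: [0.4983, -0.0729, 0.1396]
tcp_rot: [-0.001, 2.221, -2.221]
wrist_force: [-0.1, 0.0, -1.0]
grip_width: 0.0211
10.7 [ 0.49825115 -0.07285285  0.13955515] [-0.14038517  0.04309715 -1.0249416 ]
time: 10.95
ee_pos: [0.4982, -0.0729, 0.1384]
tcp_rot: [-0.001, 2.221, -2.221]
wrist_force: [0.3, -0.0, -2.1]
grip_width: 0.0211
```

```bash
python3 -m handwheel '[[[0,0.2,0,0,0,0],[0,0.2,0,0,0,0],[0,0,0,0,0,0]]]'|tr '\n' ' '; echo
for i in 1 2 3 ; do python3 -m handwheel '[[[0,0.1,0,0,0,0]]]'|tr '\n' ' ';echo; done
```

```text
time: 11.32 ee_pos: [0.4982, -0.0728, 0.1343] tcp_rot: [-0.001, 2.221, -2.221] wrist_force: [0.8, 0.4, -1.6] grip_width: 0.0209 
time: 11.45 ee_pos: [0.4984, -0.0728, 0.1336] tcp_rot: [-0.001, 2.221, -2.221] wrist_force: [-0.2, 0.3, -1.2] grip_width: 0.0209 
time: 11.58 ee_pos: [0.4983, -0.0729, 0.1325] tcp_rot: [-0.001, 2.221, -2.221] wrist_force: [0.4, 1.0, -2.3] grip_width: 0.0208 
time: 11.7 ee_pos: [0.4983, -0.0729, 0.1315] tcp_rot: [-0.001, 2.221, -2.221] wrist_force: [1.3, -0.0, -2.2] grip_width: 0.021
```

```bash
for i in 1 2 ; do python3 -m handwheel '[[[0,0.1,0,0,0,0]]]'|tr '\n' ' ';echo; done
```

```text
time: 11.82 ee_pos: [0.4983, -0.0728, 0.1305] tcp_rot: [-0.001, 2.221, -2.221] wrist_force: [0.2, 0.2, -0.6] grip_width: 0.0212 
time: 11.95 ee_pos: [0.4983, -0.0729, 0.1295] tcp_rot: [-0.001, 2.221, -2.221] wrist_force: [0.1, 0.7, -1.4] grip_width: 0.021
```

```bash
for i in 1 2 ; do python3 -m handwheel '[[[0,0.1,0,0,0,0]]]'|tr '\n' ' ';echo; done
```

```text
time: 12.08 ee_pos: [0.4983, -0.0729, 0.1285] tcp_rot: [-0.001, 2.221, -2.221] wrist_force: [0.2, -0.2, -0.4] grip_width: 0.0211 
time: 12.2 ee_pos: [0.4983, -0.0729, 0.1275] tcp_rot: [-0.001, 2.221, -2.221] wrist_force: [0.2, -0.1, -1.0] grip_width: 0.0208
```

```bash
for i in 1 2 ; do python3 -m handwheel '[[[0,0.05,0,0,0,0]]]'|tr '\n' ' ';echo; done
```

```text
time: 12.32 ee_pos: [0.4983, -0.0728, 0.127] tcp_rot: [-0.001, 2.221, -2.221] wrist_force: [-0.4, -0.5, -1.8] grip_width: 0.0208 
time: 12.45 ee_pos: [0.4983, -0.0729, 0.1265] tcp_rot: [-0.0, 2.221, -2.221] wrist_force: [0.2, -0.8, -2.3] grip_width: 0.0207
```

```bash
for i in 1 2 ; do python3 -m handwheel '[[[0,0.05,0,0,0,0]]]'|tr '\n' ' ';echo; done
```

```text
time: 12.58 ee_pos: [0.4983, -0.0729, 0.126] tcp_rot: [-0.001, 2.221, -2.221] wrist_force: [-0.3, 0.4, -2.1] grip_width: 0.021 
time: 12.7 ee_pos: [0.4983, -0.0728, 0.1255] tcp_rot: [-0.001, 2.221, -2.221] wrist_force: [0.9, 0.2, -1.9] grip_width: 0.0211
```

```bash
for i in 1 ; do python3 -m handwheel '[[[0,0.05,0,0,0,0]]]'|tr '\n' ' ';echo; done
```

```text
time: 12.82 ee_pos: [0.4983, -0.0728, 0.125] tcp_rot: [-0.001, 2.221, -2.221] wrist_force: [0.6, -0.5, -1.8] grip_width: 0.021
```

```bash
for i in 1 2; do python3 -m handwheel '[[[0,0.05,0,0,0,0]]]'|tr '\n' ' ';echo; done
```

```text
time: 12.95 ee_pos: [0.4985, -0.0729, 0.1248] tcp_rot: [-0.0, 2.221, -2.221] wrist_force: [-1.4, 0.8, 3.6] grip_width: 0.021 
time: 13.08 ee_pos: [0.4986, -0.0729, 0.1247] tcp_rot: [0.0, 2.22, -2.221] wrist_force: [-1.9, -0.1, 9.3] grip_width: 0.0207
```

```bash
for i in 1 ; do python3 -m handwheel '[[[0,0.05,0,0,0,0]]]'|tr '\n' ' ';echo; done
```

```text
time: 13.2 ee_pos: [0.4988, -0.0729, 0.1246] tcp_rot: [0.0, 2.22, -2.221] wrist_force: [-3.3, 1.2, 13.1] grip_width: 0.0208
```

Place0 is touched at TCP z 0.1248, at about 10 N per commanded mm, which puts the tip at 0.029. That is in the plane's range, so this is a level button: a proud one would be above 0.127. Next is the suspect, place5.

```bash
python3 -m handwheel '[[[0,-0.65,0,0,0,0],[0,-0.65,0,0,0,0],[-1.1,0,4.5,0,0,0],[-1.1,0,4.5,0,0,0],[-1.2,0,4.6,0,0,0],[0,0,0,0,0,0],[0,0.4,0,0,0,0],[0,0.3,0,0,0,0],[0,0,0,0,0,0]]]'|tr '\n' ' '
```

```text
time: 14.32 ee_pos: [0.5322, -0.2078, 0.1293] tcp_rot: [-0.003, 2.221, -2.22] wrist_force: [0.2, 0.1, -1.5] grip_width: 0.0208
```

```bash
for i in 1 2; do python3 -m handwheel '[[[0,0.05,0,0,0,0]]]'|tr '\n' ' ';echo; done
```

```text
time: 14.45 ee_pos: [0.5325, -0.2084, 0.1292] tcp_rot: [-0.001, 2.221, -2.221] wrist_force: [0.2, -0.1, -1.5] grip_width: 0.021 
time: 14.58 ee_pos: [0.5324, -0.2087, 0.1287] tcp_rot: [-0.001, 2.221, -2.221] wrist_force: [0.3, 1.2, -1.2] grip_width: 0.0211
```

```bash
for i in 1 ; do python3 -m handwheel '[[[0,0.05,0,0,0,0]]]'|tr '\n' ' ';echo; done
```

```text
time: 14.7 ee_pos: [0.5325, -0.2088, 0.1282] tcp_rot: [-0.0, 2.221, -2.221] wrist_force: [0.4, 0.2, -1.7] grip_width: 0.0208
```

```bash
for i in 1 ; do python3 -m handwheel '[[[0,0.05,0,0,0,0]]]'|tr '\n' ' ';echo; done
```

```text
time: 14.82 ee_pos: [0.5325, -0.2089, 0.1278] tcp_rot: [-0.0, 2.221, -2.221] wrist_force: [-1.6, 0.4, 3.2] grip_width: 0.0206
```

Contact here is at 0.1278, about 3 mm above place0, so this is the proud button. I touch two more for the reference plane.

```bash
python3 -m handwheel '[[[0,-0.7,0,0,0,0],[-0.8,0,-2.9,0,0,0],[-0.9,0,-2.9,0,0,0],[0,0,0,0,0,0],[0,0.4,0,0,0,0],[0,0.3,0,0,0,0],[0,0,0,0,0,0],[0,0,0,0,0,0]]]'|tr '\n' ' '; echo; for i in 1 2 3; do python3 -m handwheel '[[[0,0.05,0,0,0,0]]]'|tr '\n' ' ';echo; done
```

```text
time: 15.82 ee_pos: [0.5493, -0.1512, 0.1276] tcp_rot: [-0.0, 2.221, -2.222] wrist_force: [0.6, 0.2, -1.3] grip_width: 0.0211 
time: 15.95 ee_pos: [0.5494, -0.151, 0.1272] tcp_rot: [-0.0, 2.221, -2.221] wrist_force: [-0.2, -0.3, -1.9] grip_width: 0.0209 
time: 16.08 ee_pos: [0.5494, -0.1508, 0.1266] tcp_rot: [-0.001, 2.221, -2.221] wrist_force: [0.0, -0.6, -0.9] grip_width: 0.0211 
time: 16.2 ee_pos: [0.5494, -0.1508, 0.126] tcp_rot: [-0.001, 2.221, -2.221] wrist_force: [0.5, 0.8, -1.5] grip_width: 0.021
```

```bash
for i in 1 2; do python3 -m handwheel '[[[0,0.05,0,0,0,0]]]'|tr '\n' ' ';echo; done
```

```text
time: 16.32 ee_pos: [0.5493, -0.1508, 0.1255] tcp_rot: [-0.001, 2.221, -2.221] wrist_force: [0.8, -0.8, -2.2] grip_width: 0.0213 
time: 16.45 ee_pos: [0.5493, -0.1508, 0.125] tcp_rot: [-0.001, 2.221, -2.221] wrist_force: [0.7, 0.0, -2.1] grip_width: 0.0209
```

```bash
for i in 1; do python3 -m handwheel '[[[0,0.05,0,0,0,0]]]'|tr '\n' ' ';echo; done
```

```text
time: 16.58 ee_pos: [0.5495, -0.1508, 0.1248] tcp_rot: [-0.0, 2.221, -2.221] wrist_force: [-0.7, 0.3, 3.5] grip_width: 0.0208
```

```bash
python3 -m handwheel '[[[0,-0.85,0,0,0,0],[0.8,0,2.9,0,0,0],[0.9,0,2.9,0,0,0],[0,0,0,0,0,0],[0,0.5,0,0,0,0],[0,0,0,0,0,0],[0,0,0,0,0,0]]]'|tr '\n' ' '; echo; for i in 1 2 3; do python3 -m handwheel '[[[0,0.05,0,0,0,0],[0,0,0,0,0,0]]]'|tr '\n' ' ';echo; done
```

```text
time: 17.45 ee_pos: [0.5325, -0.208, 0.128] tcp_rot: [-0.002, 2.221, -2.22] wrist_force: [-0.3, 0.3, -2.0] grip_width: 0.021 
time: 17.7 ee_pos: [0.5326, -0.2083, 0.1278] tcp_rot: [-0.001, 2.221, -2.22] wrist_force: [-0.2, 2.0, 1.2] grip_width: 0.0208 
time: 17.95 ee_pos: [0.5327, -0.2084, 0.1277] tcp_rot: [-0.0, 2.221, -2.22] wrist_force: [-1.4, 3.1, 6.4] grip_width: 0.0209 
time: 18.2 ee_pos: [0.5328, -0.2084, 0.1276] tcp_rot: [0.0, 2.221, -2.22] wrist_force: [-2.1, 2.9, 8.7] grip_width: 0.0211
```

```bash
for i in 1 2 3; do python3 -m handwheel '[[[0,0.05,0,0,0,0]]]'|tr '\n' ' ';echo; done
```

```text
time: 18.32 ee_pos: [0.533, -0.2085, 0.1274] tcp_rot: [0.0, 2.22, -2.22] wrist_force: [-4.0, 2.7, 12.3] grip_width: 0.0209 
time: 18.45 ee_pos: [0.533, -0.2085, 0.127] tcp_rot: [0.0, 2.22, -2.22] wrist_force: [-5.0, 3.4, 13.0] grip_width: 0.021 
time: 18.58 ee_pos: [0.533, -0.2085, 0.1265] tcp_rot: [0.0, 2.22, -2.22] wrist_force: [-3.7, 3.0, 13.7] grip_width: 0.0208
```

Sliding steadily at about 15 N net. I continue.

```bash
for i in 1 2; do python3 -m handwheel '[[[0,0.05,0,0,0,0]]]'|tr '\n' ' ';echo; done
```

```text
time: 18.7 ee_pos: [0.533, -0.2085, 0.126] tcp_rot: [0.001, 2.22, -2.22] wrist_force: [-3.5, 2.7, 12.7] grip_width: 0.021 
time: 18.82 ee_pos: [0.533, -0.2084, 0.1255] tcp_rot: [0.0, 2.22, -2.22] wrist_force: [-3.6, 3.2, 13.3] grip_width: 0.0212
```

```bash
python3 -m handwheel '[[[0,0.03,0,0,0,0],[0,0,0,0,0,0]]]'|tr '\n' ' '
```

```text
time: 19.08 ee_pos: [0.533, -0.2084, 0.1252] tcp_rot: [0.0, 2.22, -2.22] wrist_force: [-4.2, 3.7, 12.4] grip_width: 0.021
```

```bash
python3 -m handwheel '[[[0,0.04,0,0,0,0],[0,0,0,0,0,0]]]'|tr '\n' ' '; echo; python3 -m handwheel '[[[0,-0.2,0,0,0,0],[0,-0.1,0,0,0,0],[0,0,0,0,0,0],[0,0,0,0,0,0]]]'|tr '\n' ' '
```

```text
time: 19.32 ee_pos: [0.533, -0.2084, 0.1248] tcp_rot: [0.0, 2.22, -2.22] wrist_force: [-4.5, 4.2, 12.3] grip_width: 0.0212 
time: 19.82 ee_pos: [0.5322, -0.2089, 0.1261] tcp_rot: [-0.001, 2.221, -2.221] wrist_force: [-0.1, 0.3, -1.5] grip_width: 0.021
```

```bash
for i in 1 2; do python3 -m handwheel '[[[0,0.05,0,0,0,0]]]'|tr '\n' ' ';echo; done
```

```text
time: 19.95 ee_pos: [0.5323, -0.2089, 0.1257] tcp_rot: [-0.001, 2.221, -2.221] wrist_force: [0.1, 0.2, -2.1] grip_width: 0.0213 
time: 20.08 ee_pos: [0.5323, -0.2088, 0.1252] tcp_rot: [-0.001, 2.221, -2.221] wrist_force: [0.7, -0.4, -1.7] grip_width: 0.0209
```

```bash
for i in 1 2; do python3 -m handwheel '[[[0,0.03,0,0,0,0]]]'|tr '\n' ' ';echo; done
```

```text
time: 20.2 ee_pos: [0.5324, -0.2088, 0.1251] tcp_rot: [-0.001, 2.221, -2.221] wrist_force: [-0.2, -0.1, 1.1] grip_width: 0.0211 
time: 20.32 ee_pos: [0.5325, -0.2088, 0.1251] tcp_rot: [-0.0, 2.221, -2.221] wrist_force: [-0.5, 0.8, 3.2] grip_width: 0.0212
```

```bash
python3 -m handwheel '[[[0,-0.7,0,0,0,0],[-0.8,0,-2.9,0,0,0],[-0.9,0,-2.9,0,0,0],[0,0,0,0,0,0],[0,0.3,0,0,0,0],[0,0.3,0,0,0,0],[0,0,0,0,0,0],[0,0,0,0,0,0]]]'|tr '\n' ' '; echo; for i in 1; do python3 -m handwheel '[[[0,0.05,0,0,0,0]]]'|tr '\n' ' ';echo; done
```

```text
time: 21.32 ee_pos: [0.5492, -0.1512, 0.1257] tcp_rot: [0.0, -2.221, 2.222] wrist_force: [0.6, -0.0, -2.0] grip_width: 0.0212 
time: 21.45 ee_pos: [0.5494, -0.151, 0.1253] tcp_rot: [-0.0, 2.221, -2.221] wrist_force: [0.4, 0.8, -1.4] grip_width: 0.021
```

```bash
for i in 1 2; do python3 -m handwheel '[[[0,0.03,0,0,0,0]]]'|tr '\n' ' ';echo; done
```

```text
time: 21.58 ee_pos: [0.5494, -0.1508, 0.125] tcp_rot: [-0.001, 2.221, -2.221] wrist_force: [0.7, 0.2, -1.9] grip_width: 0.0211 
time: 21.7 ee_pos: [0.5495, -0.1508, 0.1249] tcp_rot: [-0.0, 2.221, -2.221] wrist_force: [-0.6, 0.2, 1.4] grip_width: 0.0211
```

Retouch gives place5 at 0.1251 and place4 at 0.1249, level within about 0.2 mm, and no slip in the grip. I take the probe back to the stand.

```bash
python3 -m handwheel '[[[0,-3,0,0,0,0],[0,-3.8,0,0,0,0],[1,0,-6,0,0,0],[1,0,-6,0,0,0],[1,0,-6,0,0,0],[1,0,-6,0,0,0],[1,0,-6,0,0,0],[1,0,-6,0,0,0],[0,0,-1.3,0,0,0],[0,0,0,0,0,0]]]'|tr '\n' ' '; python3 -m handwheel '[[[0,0,0,0,0,0],[0,0,0,0,0,0],[0,0,0,0,0,0]]]'|tr '\n' ' '
```

```text
time: 22.95 ee_pos: [0.489, 0.2226, 0.1925] tcp_rot: [-0.003, 2.22, -2.221] wrist_force: [0.1, -0.6, -1.7] grip_width: 0.0211 time: 23.32 ee_pos: [0.4894, 0.2212, 0.1927] tcp_rot: [-0.001, -2.221, 2.221] wrist_force: [1.1, -0.1, -1.1] grip_width: 0.021
```

```bash
python3 -m handwheel '[[[0,1.5,-0.07,0,0,0],[0,1.2,0,0,0,0],[0,0,0,0,0,0],[0,0,0,0,0,0]]]'|tr '\n' ' ';echo; for i in 1 2 3; do python3 -m handwheel '[[[0,0.3,0,0,0,0],[0,0,0,0,0,0]]]'|tr '\n' ' ';echo; done
```

```text
time: 23.82 ee_pos: [0.4891, 0.223, 0.1656] tcp_rot: [-0.001, 2.221, -2.221] wrist_force: [-0.6, -0.1, -1.3] grip_width: 0.0205 
time: 24.08 ee_pos: [0.4891, 0.2228, 0.1626] tcp_rot: [-0.001, 2.221, -2.221] wrist_force: [0.6, 0.2, -2.0] grip_width: 0.0208 
time: 24.32 ee_pos: [0.489, 0.2227, 0.1594] tcp_rot: [-0.001, 2.221, -2.222] wrist_force: [-0.2, 0.6, -2.1] grip_width: 0.0209 
time: 24.58 ee_pos: [0.489, 0.2227, 0.1564] tcp_rot: [-0.001, 2.221, -2.222] wrist_force: [0.6, -0.1, -1.6] grip_width: 0.0209
```

```bash
for i in 1 2 3 ; do python3 -m handwheel '[[[0,0.3,0,0,0,0],[0,0,0,0,0,0]]]'|tr '\n' ' ';echo; done
```

```text
time: 24.82 ee_pos: [0.489, 0.2228, 0.1534] tcp_rot: [-0.001, 2.221, -2.222] wrist_force: [-0.8, -0.8, -1.9] grip_width: 0.0211 
time: 25.08 ee_pos: [0.489, 0.2227, 0.1504] tcp_rot: [-0.001, 2.221, -2.222] wrist_force: [-1.0, 0.4, -1.0] grip_width: 0.0214 
time: 25.32 ee_pos: [0.489, 0.2227, 0.1474] tcp_rot: [-0.001, 2.221, -2.222] wrist_force: [0.7, -0.3, -1.8] grip_width: 0.021
```

In the hole without contact. I continue down to just above the rest height of 0.0996.

```bash
for i in 1 2; do python3 -m handwheel '[[[0,0.4,0,0,0,0],[0,0.4,0,0,0,0],[0,0.4,0,0,0,0],[0,0,0,0,0,0]]]'|tr '\n' ' ';echo; done
```

```text
time: 25.82 ee_pos: [0.4889, 0.2227, 0.1352] tcp_rot: [0.002, -2.221, 2.222] wrist_force: [-0.9, -0.5, -0.3] grip_width: 0.0211 
time: 26.32 ee_pos: [0.4889, 0.2228, 0.1232] tcp_rot: [-0.001, 2.221, -2.222] wrist_force: [0.4, -0.2, -1.5] grip_width: 0.0209
```

```bash
python3 -m handwheel '[[[0,0.4,0,0,0,0],[0,0.4,0,0,0,0],[0,0.4,0,0,0,0],[0,0.4,0,0,0,0],[0,0.3,0,0,0,0],[0,0,0,0,0,0]]]'|tr '\n' ' ';echo;  for i in 1 2 3; do python3 -m handwheel '[[[0,0.1,0,0,0,0],[0,0,0,0,0,0]]]'|tr '\n' ' ';echo; done
```

```text
time: 27.08 ee_pos: [0.489, 0.2228, 0.1044] tcp_rot: [-0.001, 2.221, -2.222] wrist_force: [-0.1, 1.2, -2.1] grip_width: 0.0211 
time: 27.32 ee_pos: [0.4891, 0.2229, 0.1037] tcp_rot: [-0.001, 2.221, -2.221] wrist_force: [0.1, 0.4, -1.9] grip_width: 0.021 
time: 27.58 ee_pos: [0.4891, 0.2228, 0.1026] tcp_rot: [-0.001, 2.221, -2.221] wrist_force: [0.6, 0.1, -2.0] grip_width: 0.0207 
time: 27.82 ee_pos: [0.4891, 0.2228, 0.1016] tcp_rot: [-0.001, 2.221, -2.221] wrist_force: [1.3, 0.0, -1.4] grip_width: 0.0211
```

```bash
for i in 1 2 3; do python3 -m handwheel '[[[0,0.07,0,0,0,0],[0,0,0,0,0,0]]]'|tr '\n' ' ';echo; done
```

```text
time: 28.08 ee_pos: [0.4891, 0.2228, 0.1009] tcp_rot: [-0.001, 2.221, -2.221] wrist_force: [0.3, 0.1, -2.0] grip_width: 0.0212 
time: 28.32 ee_pos: [0.4891, 0.2228, 0.1002] tcp_rot: [-0.001, 2.221, -2.221] wrist_force: [-0.1, 0.4, -2.0] grip_width: 0.021 
time: 28.58 ee_pos: [0.4891, 0.2228, 0.0996] tcp_rot: [-0.001, 2.221, -2.221] wrist_force: [-0.6, -0.7, 1.8] grip_width: 0.0211
```

The collar is down at 0.0996, the height it was taken from. I release with the 50 mm opening and retreat upward.

```bash
python3 -m handwheel '[[[0,0,0,0,0,0],[0,0,0,0,0,0],[0,0,0,0,0,0],[0,0,0,0,0,0]]]' 5 20|tr '\n' ' ';echo; python3 -m handwheel '[[[0,-2,0,0,0,0],[0,-4,0,0,0,0],[0,-5,0,0,0,0],[0,-5,0,0,0,0],[0,0,5,0,0,0],[0,0,5,0,0,0],[0,0,5,0,0,0],[0,0,0,0,0,0],[0,0,0,0,0,0]]]'|tr '\n' ' '
python3 - <<'E'
from h import *
a,b=snap('scene'),snap('side')
c=[cv2.resize(s['frame'][y:y+120,x:x+160],(400,300),interpolation=cv2.INTER_CUBIC) for s,x,y in((a,190,140),(b,200,160),(a,320,200),(b,170,230))]
cv2.imwrite('pics/end.png',np.vstack([np.hstack(c[:2]),np.hstack(c[2:])])[:,:,::-1])
E
```

```text
time: 29.08 ee_pos: [0.4891, 0.2228, 0.0996] tcp_rot: [-0.001, 2.221, -2.221] wrist_force: [0.3, -0.2, -0.3] grip_width: 0.0477 
time: 30.2 ee_pos: [0.4892, 0.0734, 0.2597] tcp_rot: [-0.001, 2.221, -2.221] wrist_force: [-0.2, 0.2, -0.5] grip_width: 0.0498
```

View pics/end.png

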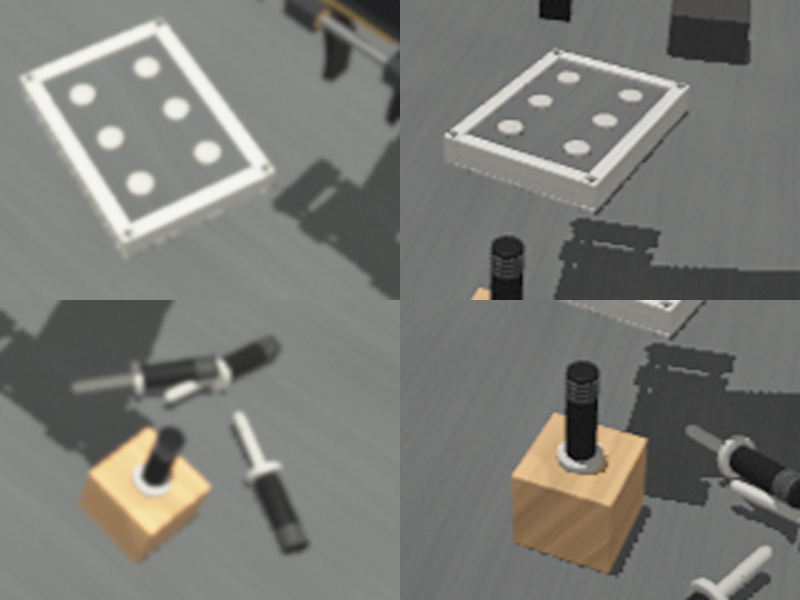

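The probe stands upright in its stand, collar on the block, and the gripper is clear. The fixture and the fallen decoys are as before.

```bash
python3 -c "
from bench import robot
print(robot.sign_off())"
```

```text
the job is handed in; nothing more can be done
None
```

I found the high button at place5, pressed it level, and put the probe back upright in its stand. The job is handed in at about 30 s of the 72 s allowed; no verdict was reported.

- **Which button:** Touching gave a TCP height of 0.1248 m at place0 and place4, and 0.1278 m at place5, so place5 stood about 3.0 mm proud. It slid down at a push of about 15 N.
- **Level check:** On retouching, place5 read 0.1251 m and place4 0.1249 m, so they agree within about 0.2 mm. Place4 read almost the same before and after the press, so the probe did not slip in the grip.
- **Not checked:** I did not touch place1, place2 or place3. I relied on the task's statement that only one button is proud. The first touch, on place0, reached about 15 N net, close to the limit where a button slides. Its height changed by only 0.2 mm under that load, but I did not retouch it afterwards.
- **Probe and stand:** The collar came down at the height it was taken from, with less than 4 N on the stand. The last picture shows the probe upright and released and the gripper clear. I saw no change in the fixture or the carbon block. The flange and air sander were not in that picture, but the arm did not go near them.
- **Look-alikes:** The three free-standing look-alikes fell over by themselves as the clock started, before the arm moved. I did not touch them.

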